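Hang the three empty parts bins back on their racks

TASK

Three empty white hang-on bins - a large, a medium and a small one, each with a hooked lip at the back - have been left about the sewing table. Hang each by its lip on the rail of the rack where a bin of its own size already hangs, in the middle of the empty place beside that bin, so that it hangs level with its back flat against the rack. Leave the jar, the pattern weight, the plain box without a lip and the tin where they are.

Things in the scene. Friction and masses are not known exactly. Their poses are not given: they have to be found in the camera images.
- bin_large: Empty loose white hang-on bin, large: 90 deep (x) x 66 wide (y, grip across) x 70 mm high, 3 mm walls, low front at -x, 110 g. Origin: centre of underside, z up. Lip on top of back wall (+x), 56 wide, reaching to x=63: underside at z=67; slot between back face (x=45) and lip 6.5 mm wide at top, 15 at its mouth 26 mm lower. Smooth lip and back.
- bin_medium: Empty loose white hang-on bin, medium: 72 deep (x) x 53 wide (y, grip across) x 56 mm high, 3 mm walls, low front at -x, 75 g. Origin: centre of underside, z up. Lip on top of back wall (+x), 43 wide, reaching to x=54: underside at z=53; slot between back face (x=36) and lip 6.5 mm wide at top, 15 at its mouth 26 mm lower. Smooth lip and back.
- bin_small: Empty loose white hang-on bin, small: 56 deep (x) x 40 wide (y, grip across) x 44 mm high, 3 mm walls, low front at -x, 50 g. Origin: centre of underside, z up. Lip on top of back wall (+x), 30 wide, reaching to x=46: underside at z=41; slot between back face (x=28) and lip 6.5 mm wide at top, 15 at its mouth 26 mm lower. Smooth lip and back.
- rack_large: Fixed rack with a filled large bin on it. Rail along y: 5 thick, 16 high, top z=170 mm; rest bar z=128-140. Origin: on table under mid-rail, middle of empty place; x away from robot, z up. Empty from y=-55 (post) to 55 (hung bin, reaching to x=-94). Bin hung: parallel, nose 3 deg down, origin x=-46, y=0, z=100; lower it at x=-52 (+-3) till the lip meets the rail; let go, it slides home.
- rack_medium: Fixed rack with a filled medium bin on it. Rail along y: 5 thick, 16 high, top z=170 mm; rest bar z=128-140. Origin: on table under mid-rail, middle of empty place; x away from robot, z up. Empty from y=-55 (post) to 55 (hung bin, reaching to x=-76). Bin hung: parallel, nose 3 deg down, origin x=-37, y=0, z=114; lower it at x=-43 (+-3) till the lip meets the rail; let go, it slides home.
- rack_small: Fixed rack with a filled small bin on it. Rail along y: 5 thick, 16 high, top z=170 mm; rest bar z=128-140. Origin: on table under mid-rail, middle of empty place; x away from robot, z up. Empty from y=-55 (post) to 55 (hung bin, reaching to x=-60). Bin hung: parallel, nose 3 deg down, origin x=-29, y=0, z=126; lower it at x=-35 (+-3) till the lip meets the rail; let go, it slides home.
- jar: Bystander: closed glass jar with metal lid, 52 mm diameter, 70 mm high, loose. Origin: centre of its underside.
- weight: Bystander: dark steel pattern weight, a 54 mm disc with a knob, 46 mm high, loose. Origin: centre of its underside.
- tray: Bystander: plain open white box without a lip, 62 x 50 x 36 mm, loose; not one of the hang-on bins. Origin: centre of its underside.
- tin: Bystander: round closed aluminium tin, 58 mm diameter, 33 mm high, loose. Origin: centre of its underside.
There are look-alikes about, which are no part of the job. Leave any green look-alike of the bin_large alone.

How it is judged:
By the outcome, as a careful person would: the job done as asked, in the order asked, and still so for the second after the job is handed in, with the robot touching nothing.
It also fails if it takes over 106 s, if anything falls off the work surface, if the arm or the gripper's body presses on something with over 40 N, if the wrist force passes 120 N, or if a joint passes its speed limit or range.

ROBOT

A 7-joint arm with a two-finger parallel gripper is mounted at the origin on the work surface. World frame = base frame: x ahead of the robot, y to its left, z up, the work surface at z = 0. Lengths are in mm, angles in rad, forces in N, time in s.
With the tool pointing down it reaches from about 425 to 825 mm from the base axis. Payload 3.6 kg.
Tool frame: the origin (TCP) lies midway between the tips of the shut fingers; the grasp point (between the pads) lies 19 mm behind it; z points along the fingers, y is the line along which they close (so a half turn about z gives the same grasp; the last joint's range is limited). The gripper opens to 93 mm and grips with 3 to 60 N. Pads are 15 mm wide; open, the fingers measure 128 mm over their backs; the gripper's body (75 mm by 188 mm) begins 65 mm behind the grasp point.
Start: joints at [-1.268, 0.615, -0.013, 1.423, 0.008, 1.103, -0.04], TCP at [209.856, 615.161, 218.64] pointing down, gripper open.
Joint ranges: [-3.12, 3.12], [-0.3, 2.06], [-1.34, 1.32], [0.26, 2.42], [-1.36, 4.5], [0.01, 1.98], [-2.84, 2.84]. Speed limits (rad/s): [2.79, 2.79, 3.14, 3.14, 3.14, 3.14, 3.14].

INTERFACE

Orientations are given as a unit quaternion [x, y, z, w].
In Python, from plant import robot, optics, job gives the robot as it stands. The module is installed in compiled form; this text tells all that it offers.
- The arm moves only by the tool pendant, called after "Emit:" as name(argument=value, ...), one argument or row to a line, values as JSON. Schema: {"type":"object","properties":{"plan":{"type":"object","properties":{"segments":{"type":"array","items":{"type":"array","items":{"type":"number"},"minItems":7,"maxItems":7},"minItems":1,"maxItems":10}},"additionalProperties":false,"required":["segments"]},"only":{"type":"string"},"quiet":{"type":"boolean"},"lines":{"type":"string"}},"required":["plan"],"additionalProperties":false}. plan is an object whose key "segments" holds a list of rows, 1 to 10 of them, each of 7 numbers: a rotation vector rx, ry, rz in fractions of the full range, 1 being 120 degrees, then dx, dy, dz in normalised numbers (1 is 600 mm), then the finger opening in mm; each row is the pose to reach, as a shift and turn from the pose commanded when the call began, along the tool's axes at that moment; what a row does not reach only later rows make up. A row lasts 1/8 s, in which the tool goes at most 62.5 mm and 0.188 rad, less where a joint would pass 70% of its speed; a pose out of reach is approached as far as the arm can. The fingers move at their own pace and stop on an object; the grip force is fixed at half the most. Time passes only in rows, so rows that do not move let the fingers close. The tool returns the time, the measured TCP pose, the force, the opening and the grip force at its end. only (a regular expression) keeps the lines of the reply that match it, lines (a string "A,B") keeps lines A to B, and quiet returns only ok. No shift or turn number may pass 1 either way. Input that does not fit is refused with a message, and nothing moves.
- robot.observe(): the state, without advancing time (a new reading comes with each control period).
- optics.capture(name): name is "scene" or "top"; returns the picture (480x640x3 uint8, blue, green, red); there is no depth.
- optics.camera_info(name): a dict with "fx", "fy", "cx", "cy" (pixels), "R" (3x3) and "t" (3): a world point X has camera coordinates R X + t. Camera axes: x right, y down, z forward; pixel columns grow to the right and rows downward; lengths in mm; the calibration is good to about 2 mm. A picture is of the moment at which its call begins. camera_info takes no time and is no camera call.
- job.job_done(): hands the job in; it is judged then, once.
The state is a dict: "time": time; "qpos": joint angles; "joint_velocities": joint speeds; "joint_efforts": joint torques, N m; "eef_pos": TCP position; "tcp_rot": TCP orientation; "force": force on the tool from outside, world axes, zero at the start; "wrist_torque": the same for the moment, N m; "width": finger opening in mm; "finger_force": force on a finger pad.
Only numpy, scipy, OpenCV 4.12 (cv2) and the standard library are available. Lean on these libraries where they do the work, as an engineer would, in place of code of your own. Each camera call takes 0.05 s, during which the arm holds its last target. There are 200 camera calls.

## Working session

There is one attempt and no reset: what is moved stays moved. The work goes in short steps, Python scripts to look and compute and a tool call to move; the robot and the scene stay as the last step left them, time stands still between calls to the robot, and variables do not carry over. Pictures are saved under pics/ and viewed, at most 14 in all, crops included, and the job is handed in when it is done.

```bash
mkdir -p pics; python3 - <<'E'
from plant import robot, optics, job
import cv2, numpy as np
for n in("scene","top"):
    cv2.imwrite(f"pics/{n}0.png",optics.capture(n)); i=optics.camera_info(n); print(n,{k:np.round(v,3).tolist() for k,v in i.items()})
s=robot.observe(); print(s)
E
```

```text
scene {'fx': 593.3, 'fy': 593.3, 'cx': 323.325, 'cy': 237.798, 'R': [[0.611, 0.791, -0.019], [0.572, -0.458, -0.68], [-0.547, 0.405, -0.733]], 't': [-268.014, -234.272, 1744.645]}
top {'fx': 588.451, 'fy': 588.451, 'cx': 324.545, 'cy': 242.489, 'R': [[0.017, -1.0, -0.02], [-0.994, -0.014, -0.109], [0.109, 0.022, -0.994]], 't': [6.106, 444.958, 1230.866]}
{'time': 0.1, 'qpos': array([-1.26850705,  0.61581902, -0.01260441,  1.42473879,  0.0080994 ,
        1.10336696, -0.04039453]), 'joint_velocities': array([ 0.00091048, -0.00206888,  0.00038888, -0.00373046,  0.00022547,
       -0.00050672, -0.000406  ]), 'joint_efforts': array([ 1.55793845e-03, -4.60043263e+01,  2.09990675e-01, -1.66244996e+01,
       -6.11577812e-02,  1.68906857e-02,  1.14614463e-04]), 'eef_pos': array([209.65077762, 614.51696323, 217.59924148]), 'tcp_rot': array([ 1.63625069e-01,  9.86521938e-01, -1.12824366e-03, -1.69965878e-04]), 'force': array([0.16631249, 0.61721225, 0.0863539 ]), 'wrist_torque': array([0.00045969, 0.0024284 , 0.00568257]), 'finger_force': 0.0, 'width': 92.77615916113555}
```

View pics/scene0.png

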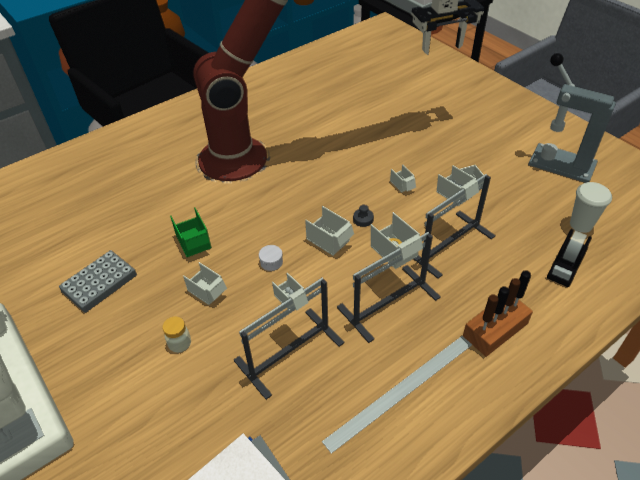

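View pics/top0.png

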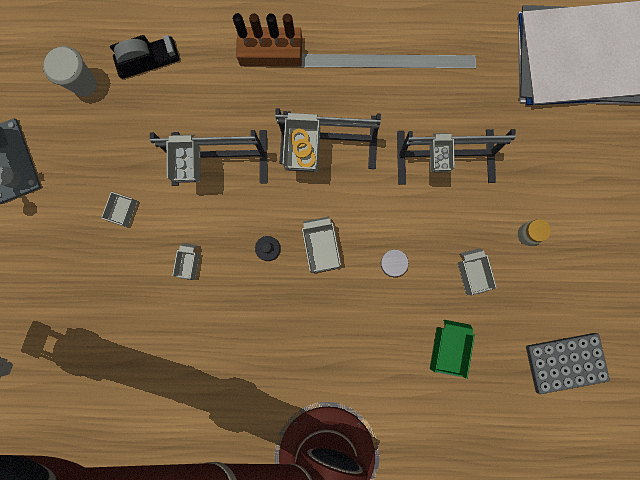

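```bash
python3 - <<'E'
import cv2, numpy as np
t=cv2.imread("pics/top0.png")
def crop(c,r,w,h,s): return cv2.resize(t[r:r+h,c:c+w],None,fx=s,fy=s,interpolation=cv2.INTER_CUBIC)
a=np.hstack([crop(290,210,66,70,4),crop(448,240,66,70,4),crop(156,232,66,70,4)])
cv2.imwrite("pics/c1.png",a)
b=np.vstack([crop(140,120,140,70,4)[:, :560],crop(262,100,140,70,4)]);cv2.imwrite("pics/c2.png",b)
cv2.imwrite("pics/c3.png",crop(390,120,140,70,4))
E
```

```text
(no output)
```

View pics/c1.png

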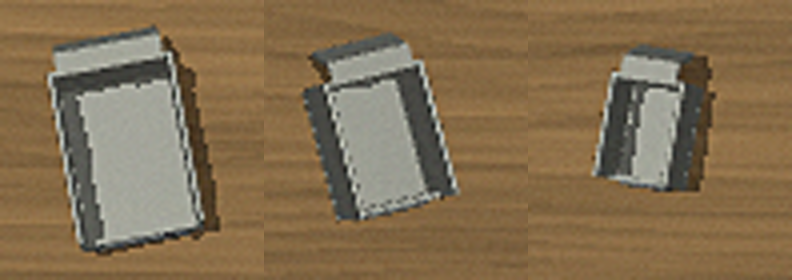

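View pics/c2.png

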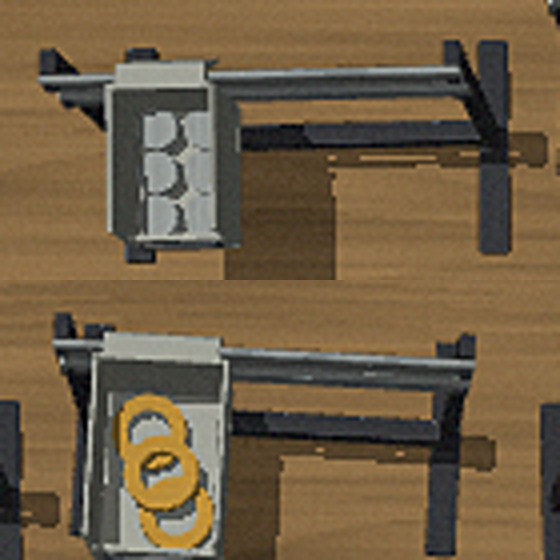

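View pics/c3.png

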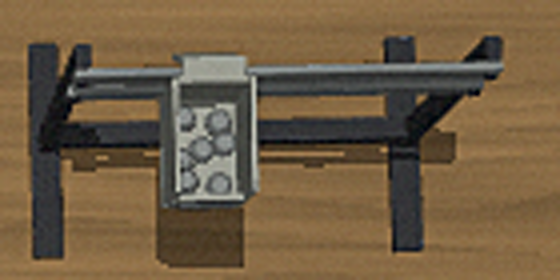

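```bash
cat > h.py <<'E'
import numpy as np
from plant import robot, optics
from scipy.spatial.transform import Rotation as Ro
def ray(u,v,z,n="top"):
    i=optics.camera_info(n);R=np.array(i["R"]);C=-R.T@np.array(i["t"])
    d=R.T@np.array([(u-i["cx"])/i["fx"],(v-i["cy"])/i["fy"],1]);return C+d*(z-C[2])/d[2]
def proj(X,n="top"):
    i=optics.camera_info(n);c=np.array(i["R"])@np.array(X)+np.array(i["t"]);return np.array([i["fx"]*c[0]/c[2]+i["cx"],i["fy"]*c[1]/c[2]+i["cy"]])
def full(p,off,s=4): return (p[0]+.5)/s-.5+off[0],(p[1]+.5)/s-.5+off[1]
def delta(p,yaw,q=None):
    "tool-axis shift to TCP target p with tool down, closing axis y at world angle yaw; and turn about tool z"
    s=robot.observe();R=Ro.from_quat(s["tcp_rot"]);d=R.inv().apply(np.array(p)-s["eef_pos"])
    y=R.as_matrix()[:,1];a=(yaw-np.arctan2(y[1],y[0])+np.pi/2)%np.pi-np.pi/2
    T=Ro.from_euler("z",np.arctan2(y[1],y[0])+a-np.pi/2)*Ro.from_euler("x",np.pi)
    e=(R.inv()*Ro.from_euler("z",a)*R)
    print("pos",s["eef_pos"].round(1),"d",d.round(1),"rotvec",e.as_rotvec().round(3),"t",round(s["time"],2),"w",round(s["width"],1),"toolz",R.as_matrix()[:,2].round(3),"q7",s["qpos"][6].round(2))
E
python3 - <<'E'
import cv2
from h import *
H=dict(L=70,M=56,S=44);dep=dict(L=90,M=72,S=56)
P=dict(L=((290,210),(47,75),(177,54),(85,250),(204,231)),M=((448,240),(60,88),(161,65),(93,216),(193,193)),S=((156,232),(84,75),(161,82),(69,177),(144,187)))
for k,(o,a,b,c,d) in P.items():
    A,B=[ray(*full(p,o),H[k]) for p in(a,b)]
    print(k,"mid",((A+B)/2).round(1),"w",np.linalg.norm(A-B).round(1),"yawback",np.degrees(np.arctan2(*(A-B)[[1,0]])).round(1)-90)
    for f in(.4,.6):
        C,D=[ray(*full(p,o),H[k]*f) for p in(c,d)]
        m=(A+B-C-D)/2;print("  f",f,"yaw",np.degrees(np.arctan2(m[1],m[0])).round(1),"len",np.linalg.norm(m).round(1),"w",np.linalg.norm(C-D).round(1))
t=cv2.imread("pics/top0.png").astype(float).mean(2)
# rail bright strip
for k,o,x0,x1,ya,yb,edge,end in(("M",(140,120),230,435,77,70,(217,88),(463,72)),("L",(262,100),235,445,352-280,366-280,(229,361-280),(472,363-280)),("S",(390,120),265,480,73,67,(257,76),(500,65))):
    pts=[]
    for u in range(int(o[0]+x0/4),int(o[0]+x1/4)):
        v0=o[1]+(ya+(yb-ya)*((u-o[0])*4-x0)/(x1-x0))/4-.4
        r=np.arange(int(round(v0))-3,int(round(v0))+4);w=t[r,u]
        j=int(np.argmax(w[1:-1]))+1;den=w[j-1]-2*w[j]+w[j+1];pts.append(ray(u,r[j]+.5*(w[j-1]-w[j+1])/den if den else r[j],170))
    pts=np.array(pts);p=np.polyfit(pts[:,1],pts[:,0],1);
    for _ in range(3):
        e=pts[:,0]-np.polyval(p,pts[:,1]);g=abs(e)<2;p=np.polyfit(pts[g,1],pts[g,0],1)
    E_=ray(*full(edge,o),173);N=ray(*full(end,o),170)
    print(k,"rail x=%.4f y + %.1f"%tuple(p),"yaw deg",-np.degrees(np.arctan(p[0])).round(2),"edge",E_.round(1),"end",N.round(1),"inl",g.sum(),len(g),"x mid",np.polyval(p,(E_[1]+N[1])/2).round(1))
    print(np.round(t[int(o[1]+ya/4)-4:int(o[1]+ya/4)+7,int(o[0]+x0/4)+5]))
E
```

```text
L mid [474.3  26.9  70. ] w 67.9 yawback 10.099999999999994
  f 0.4 yaw 11.2 len 99.0 w 63.8
  f 0.6 yaw 11.3 len 94.8 w 63.0
M mid [ 412.1 -299.    56. ] w 53.5 yawback 13.700000000000003
  f 0.4 yaw 20.5 len 76.6 w 54.1
  f 0.6 yaw 18.2 len 71.9 w 53.6
S mid [419.9 303.6  44. ] w 41.0 yawback -4.299999999999997
  f 0.4 yaw -13.8 len 60.9 w 40.9
  f 0.6 yaw -11.3 len 57.6 w 40.6
M rail x=-0.0372 y + 637.6 yaw deg 2.13 edge [620.1 264.5 173. ] end [630.1 146.5 170. ] inl 51 51 x mid 629.9
[ 99.  91.  96. 169. 100.  46.  54.  78.  80.  45.  81.]
L rail x=0.0465 y + 670.8 yaw deg -2.66 edge [665.6  24.7 173. ] end [666.8 -92.2 170. ] inl 53 53 x mid 669.2
[108. 107. 106. 130. 152.  53.  54.  60.  78.  84.  45.]
S rail x=-0.0291 y + 628.8 yaw deg 1.67 edge [ 631.4 -233.6  173. ] end [ 638.9 -349.7  170. ] inl 54 54 x mid 637.3
[101.  89. 106. 151.  73.  47.  58.  80.  74.  48.  86.]
```

```bash
python3 - <<'E'
import cv2, numpy as np
t=cv2.imread("pics/top0.png")
def crop(c,r,w,h,s): return cv2.resize(t[r:r+h,c:c+w],None,fx=s,fy=s,interpolation=cv2.INTER_LINEAR)
cv2.imwrite("pics/c4.png",np.hstack([crop(458,245,40,52,10),crop(170,240,40,52,10)]))
E
```

```text
(no output)
```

View pics/c4.png

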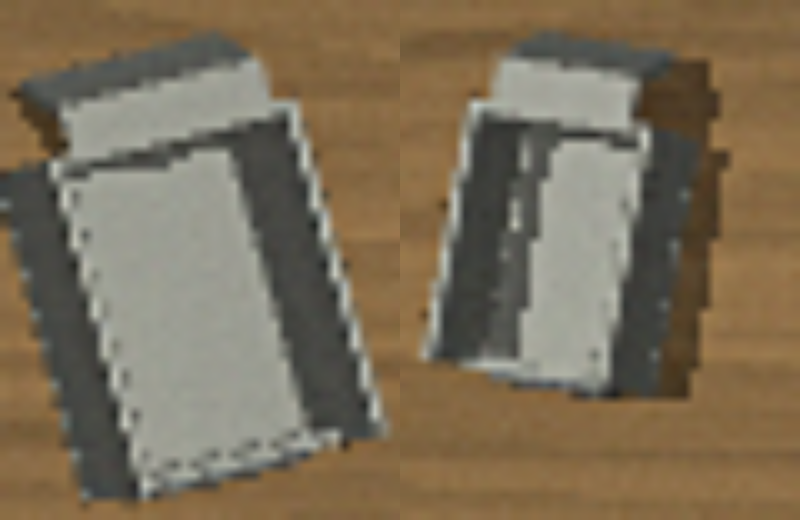

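```bash
python3 - <<'E'
from h import *
def d(k,o,pts,H,dep,yaw,hx,z):
    W=[ray(*full(p,o,10),H) for p in pts]
    for i in(0,2):
        A,B=W[i:i+2];print(k,((A+B)/2).round(1),"w",np.linalg.norm(A-B).round(1),"yaw",(np.degrees(np.arctan2(*(A-B)[[1,0]]))-90).round(1))
    m=(W[0]+W[1])/2;c=m[:2]-(dep/2-hx)*np.array([np.cos(np.radians(yaw)),np.sin(np.radians(yaw))]);print("grasp at",c.round(1))
    return c
d("M",(458,245),[(48,168),(297,100),(60,103),(255,55)],56,72,15.5,5,0)
c=d("S",(170,240),[(72,102),(250,128),(105,58),(238,78)],44,56,-7.9,5,0)
delta([*c,120],np.radians(90-7.9)); 
E
```

```text
M [ 413.8 -298.1   56. ] w 53.4 yaw 16.2
M [ 425.1 -295.1   56. ] w 41.5 yaw 14.7
grasp at [ 383.9 -306.4]
S [420.3 304.9  44. ] w 38.2 yaw -7.4
S [430.3 303.1  44. ] w 28.6 yaw -7.7
grasp at [397.5 308.1]
pos [209.7 614.5 217.6] d [-276.7 -229.1   98.1] rotvec [-0.    -0.    -0.191] t 0.1 w 92.8 toolz [-0.001 -0.002 -1.   ] q7 -0.04
```

```bash
python3 - <<'E'
from h import *
delta([440,20.4,130],np.radians(90+10.7))
E
```

```text
pos [209.7 614.5 217.6] d [-409.8 -487.7   88.7] rotvec [-0.    -0.001 -0.515] t 0.1 w 92.8 toolz [-0.001 -0.002 -1.   ] q7 -0.04
```

Units first: shifts go in shares of 600 mm and turns go in shares of 120 degrees. So -488 mm is -0.8133, -432 mm is -0.72, -0.515 rad is -0.2459.

Emit:
pendant(
  plan={"segments":[[0,0,-0.0239,-0.0667,-0.08,0.015,93],[0,0,-0.0477,-0.1333,-0.16,0.03,93],[0,0,-0.0716,-0.2,-0.24,0.045,93],[0,0,-0.0955,-0.2667,-0.32,0.06,93],[0,0,-0.1194,-0.3333,-0.4,0.075,93],[0,0,-0.1432,-0.4,-0.48,0.09,93],[0,0,-0.1671,-0.4667,-0.56,0.105,93],[0,0,-0.191,-0.5333,-0.64,0.1167,93],[0,0,-0.2149,-0.6,-0.72,0.1333,93],[0,0,-0.2459,-0.6833,-0.8133,0.1483,93]]},
)

```text
time: 1.35
eef_pos: [433.5, 36.2, 131.6]
tcp_rot: [-0.094, 0.996, 0.0, -0.0]
force: [1.5, 0.4, -0.2]
width: 92.8
finger_force: 0.0
```

```bash
python3 - <<'E'
from h import *
delta([440,20.4,26],np.radians(90+10.7))
E
```

```text
pos [433.5  36.2 131.6] d [ -3.4 -16.7 105.6] rotvec [-0.    -0.     0.002] t 1.35 w 92.8 toolz [-0.  0. -1.] q7 1.54
```

Emit:
pendant(
  plan={"segments":[[0,0,0,0,0,0,93],[0,0,0,0,0,0,93],[0,0,0,0,0,0,93]]},
)

```text
time: 1.72
eef_pos: [432.7, 39.8, 132.0]
tcp_rot: [-0.095, 0.996, 0.0, -0.0]
force: [-0.5, 0.5, 0.3]
width: 93.1
finger_force: 0.0
```

```bash
python3 - <<'E'
from h import *
import cv2
delta([440,20.4,26],np.radians(90+10.7))
E
```

```text
pos [432.7  39.8 132. ] d [ -3.6 -20.5 106. ] rotvec [-0.    -0.     0.003] t 1.73 w 93.1 toolz [-0.     0.001 -1.   ] q7 1.53
```

To row units: 105 mm is 0.175, 85 mm is 0.1417.

Emit:
pendant(
  plan={"segments":[[0,0,0,-0.0033,-0.02,0.0333,93],[0,0,0,-0.0058,-0.0342,0.0833,93],[0,0,0,-0.0058,-0.0342,0.1417,93],[0,0,0,-0.0058,-0.0342,0.175,93],[0,0,0,-0.0058,-0.0342,0.175,93],[0,0,0,-0.0058,-0.0342,0.175,60],[0,0,0,-0.0058,-0.0342,0.175,60],[0,0,0,-0.0058,-0.0342,0.175,60],[0,0,0,-0.0058,-0.0342,0.175,60],[0,0,0,-0.0058,-0.0342,0.175,60]]},
)

```text
time: 2.98
eef_pos: [440.8, 18.6, 27.6]
tcp_rot: [-0.093, 0.996, 0.0, 0.001]
force: [-0.3, -0.1, 5.6]
width: 66.0
finger_force: 29.9
```

```bash
python3 - <<'E'
from h import *
delta([440,20.4,26],np.radians(90+10.7))
E
```

```text
pos [440.8  18.6  27.6] d [0.5 2.  1.6] rotvec [-0.    -0.    -0.001] t 2.98 w 66.0 toolz [ 0.001  0.    -1.   ] q7 1.54
```

To row units: -158 mm is -0.2633, -130 mm is -0.2167.

```bash
python3 - <<'E'
from h import *
delta([626.5,-30.5,185],np.radians(90-2.66))
E
```

```text
pos [440.8  18.6  27.6] d [-173.6  -82.6 -157.2] rotvec [0.    0.    0.233] t 2.98 w 66.0 toolz [ 0.001  0.    -1.   ] q7 1.54
```

Emit:
pendant(
  plan={"segments":[[0,0,0,0,0,-0.05,60],[0,0,0,0,0,-0.1333,60],[0,0,0,0,0,-0.2167,60],[0,0,0,0,0,-0.2633,60],[0,0,0,0,0,-0.2633,60],[0,0,0,0,0,-0.2633,60]]},
)

```text
time: 3.72
eef_pos: [439.2, 18.2, 183.7]
tcp_rot: [-0.093, 0.996, -0.0, -0.001]
force: [-0.3, -0.8, -1.7]
width: 65.7
finger_force: 29.9
```

```bash
python3 - <<'E'
from h import *
delta([626.5,-30.5,185],np.radians(90-2.66))
E
```

```text
pos [439.2  18.2 183.7] d [-175.   -82.5   -1.8] rotvec [-0.001 -0.     0.232] t 3.73 w 65.7 toolz [-0.003 -0.    -1.   ] q7 1.59
```

To row units: -175 mm is -0.2917, -160 mm is -0.2667, 0.232 rad is 0.1108.

Emit:
pendant(
  plan={"segments":[[0,0,0.0239,-0.0583,-0.03,-0.0033,60],[0,0,0.0477,-0.1333,-0.0633,-0.0033,60],[0,0,0.0716,-0.2083,-0.0967,-0.0033,60],[0,0,0.0955,-0.2667,-0.125,-0.0033,60],[0,0,0.1108,-0.2917,-0.1375,-0.0033,60],[0,0,0.1108,-0.2917,-0.1375,-0.0033,60],[0,0,0.1108,-0.2917,-0.1375,-0.0033,60],[0,0,0.1108,-0.2917,-0.1375,-0.0033,60]]},
)

```text
time: 4.72
eef_pos: [626.6, -29.7, 186.6]
tcp_rot: [0.022, 1.0, 0.0, -0.001]
force: [0.5, 0.7, -1.0]
width: 65.9
finger_force: 29.9
```

```bash
python3 - <<'E'
from h import *
import cv2
delta([626.5,-30.5,185],np.radians(90-2.66))
s=optics.capture("scene");t=optics.capture("top")
cv2.imwrite("pics/p1.png",np.hstack([cv2.resize(s[190:320,330:460],None,fx=3,fy=3,interpolation=2),cv2.resize(t[80:210,260:390],None,fx=3,fy=3,interpolation=2)]))
E
```

```text
pos [626.6 -29.7 186.6] d [ 0.  -0.8  1.6] rotvec [-0.    -0.     0.002] t 4.72 w 65.9 toolz [-0.002  0.    -1.   ] q7 1.51
```

View pics/p1.png

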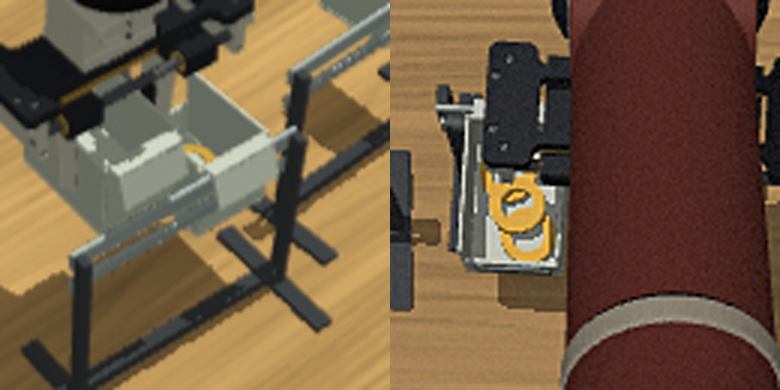

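```bash
python3 - <<'E'
from h import *
r=Ro.from_euler("z",-2.66,degrees=True)
o=np.array([626.6,-29.7,159])-10*r.apply([1,0,0])
f=lambda p:(p[0]/3+330,p[1]/3+190)
for l in([63,28,41],[63,-28,41],[54,28,70],[54,-28,70]):
    q=proj(o+r.apply(l),"scene");print(l,((q-[330,190])*3).round(1))
rk=np.array([668.5,-32.5,0])
for l in([0,-55,170],[0,60,170],[2.5,-58,170],[2.5,116,170]): print(l,((proj(rk+r.apply(l),"scene")-[330,190])*3).round(1))
for p in((82,255),(213,178),(298,130)): print(p, r.inv().apply(ray(*f(p),170,"scene")-rk).round(1))
E
```

```text
[63, 28, 41] [185.  173.8]
[63, -28, 41] [120.7 210.1]
[54, 28, 70] [179.3 137.3]
[54, -28, 70] [114.1 173.4]
[0, -55, 170] [ 77.1 246.9]
[0, 60, 170] [206.3 173.5]
[2.5, -58, 170] [ 75.8 251.2]
[2.5, 116, 170] [268.4 141.6]
(82, 255) [  7.7 -56.6 170. ]
(213, 178) [  6.1  61.1 170. ]
(298, 130) [  6.4 140.9 170. ]
```

```bash
python3 - <<'E'
from h import *
import cv2
s=optics.capture("scene");cv2.imwrite("pics/sA.png",s)
cv2.imwrite("pics/p2.png",cv2.resize(s[215:290,345:445],None,fx=8,fy=8,interpolation=1))
E
```

```text
(no output)
```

View pics/p2.png

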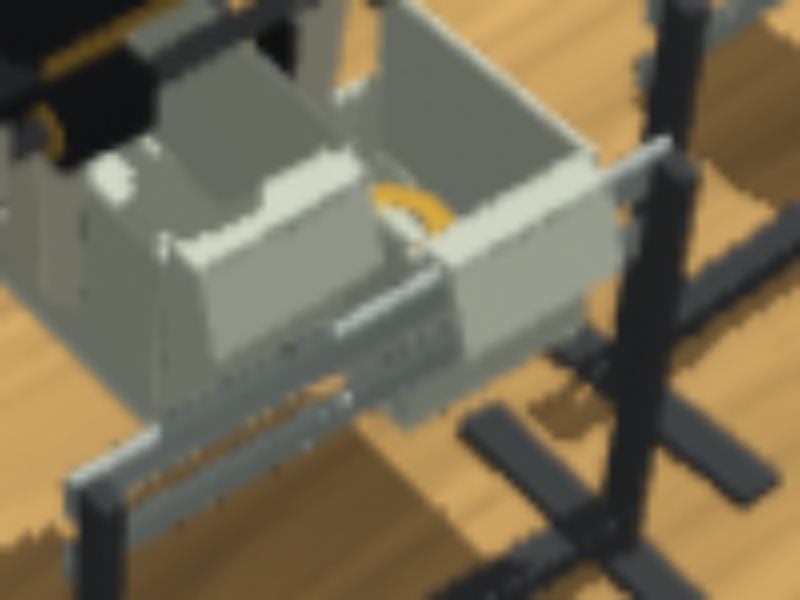

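```bash
python3 - <<'E'
from h import *
r=Ro.from_euler("z",-2.66,degrees=True);rk=np.array([668.5,-32.5,0])
for n,p,z in(("held LL",(215,360),200),("held LR",(383,265),200),("held UL",(205,268),229),("held UR",(362,180),229),("hung LL",(465,358),144),("hung LR",(620,255),144),("hung UL",(440,258),173),("hung UR",(612,178),173),("rail L end",(70,483),170),("rail R end",(668,140),170),("rail front-left rear corner",(160,432),170)):
    print(n,r.inv().apply(ray(*full(p,(345,215),8),z,"scene")-rk).round(1))
o=r.inv().apply(np.array([626.6,-29.7,159])-rk)-[10,0,0];print("held origin pred",o)
E
```

```text
held LL [ 11.4 -24.4 200. ]
held LR [ 11.4  30.6 200. ]
held UL [  5.1 -24.1 229. ]
held UR [  4.9  26.7 229. ]
hung LL [ 13.6  62.  144. ]
hung LR [ 10.  120.4 144. ]
hung UL [  0.7  61.3 173. ]
hung UR [  5.6 117.5 173. ]
rail L end [  2.7 -63.1 170. ]
rail R end [  1.9 141.3 170. ]
rail front-left rear corner [  2.8 -34.1 170. ]
held origin pred [-51.98479894   0.85244249 159.        ]
```

To row units: 54 mm is 0.09, 48 mm is 0.08.

Emit:
pendant(
  plan={"segments":[[0,0,0,0.0017,0,0.025,60],[0,0,0,0.0017,0,0.0583,60],[0,0,0,0.0017,0,0.08,60],[0,0,0,0.0017,0,0.09,60],[0,0,0,0.0017,0,0.09,60],[0,0,0,0.0017,0,0.09,60]]},
)

```text
time: 5.62
eef_pos: [628.7, -30.3, 133.9]
tcp_rot: [0.023, 1.0, -0.0, 0.002]
force: [4.6, 0.0, -1.2]
width: 65.9
finger_force: 29.9
```

To row units: 2.5 mm is 0.0042, -2 mm is -0.0033.

Emit:
pendant(
  plan={"segments":[[0,0,0,-0.0033,0,0,60],[0,0,0,-0.0033,0,0.0025,60],[0,0,0,-0.0033,0,0.0042,60],[0,0,0,-0.0033,0,0.0042,60]]},
)

```text
time: 6.12
eef_pos: [629.5, -30.3, 131.1]
tcp_rot: [0.023, 1.0, -0.0, 0.001]
force: [4.8, -0.9, 2.6]
width: 65.8
finger_force: 29.9
```

To row units: -120 mm is -0.2, -90 mm is -0.15.

Emit:
pendant(
  plan={"segments":[[0,0,0,0,0,0,71],[0,0,0,0,0,0,71],[0,0,0,0,0,0,71],[0,0,0,0,0,-0.0167,71],[0,0,0,0,0,-0.0667,71],[0,0,0,0,0,-0.15,71],[0,0,0,0,0,-0.2,71],[0,0,0,0,0,-0.2,93]]},
)

```text
time: 7.12
eef_pos: [630.2, -30.3, 254.1]
tcp_rot: [0.023, 1.0, -0.0, 0.003]
force: [-0.5, -0.2, -0.7]
width: 77.1
finger_force: 0.0
```

```bash
python3 - <<'E'
from h import *
import cv2
delta([384,-306.4,150],np.radians(90+15.5))
s=optics.capture("scene");cv2.imwrite("pics/p3.png",cv2.resize(s[205:290,345:445],None,fx=7,fy=7,interpolation=1))
E
```

```text
pos [630.2 -30.3 254.1] d [ 234.1 -287.1  102.4] rotvec [-0.002  0.    -0.316] t 7.12 w 77.1 toolz [ 0.007 -0.    -1.   ] q7 1.51
```

View pics/p3.png

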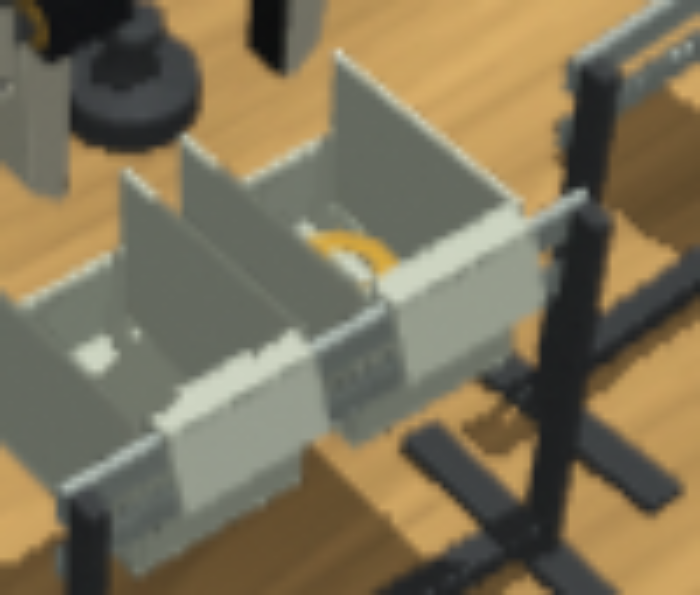

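To row units: -287 mm is -0.4783, -275 mm is -0.4583, -0.316 rad is -0.1509.

Emit:
pendant(
  plan={"segments":[[0,0,-0.0143,0.0417,-0.05,0,93],[0,0,-0.0382,0.0917,-0.1133,0.0083,93],[0,0,-0.0573,0.15,-0.1833,0.025,93],[0,0,-0.0812,0.2083,-0.255,0.05,93],[0,0,-0.105,0.2667,-0.3267,0.0833,93],[0,0,-0.1289,0.325,-0.4,0.125,93],[0,0,-0.1432,0.375,-0.4583,0.1583,93],[0,0,-0.1509,0.39,-0.4783,0.17,93],[0,0,-0.1509,0.39,-0.4783,0.17,93],[0,0,-0.1509,0.39,-0.4783,0.17,93]]},
)

```text
time: 8.43
eef_pos: [382.5, -305.1, 148.2]
tcp_rot: [-0.135, 0.991, 0.001, 0.0]
force: [0.1, 0.2, -0.5]
width: 92.9
finger_force: 0.0
```

```bash
python3 - <<'E'
from h import *
delta([384,-306.4,15],np.radians(90+15.5))
E
```

```text
pos [ 382.5 -305.1  148.2] d [ -1.1  -1.8 133.2] rotvec [ 0.    -0.     0.001] t 8.43 w 92.9 toolz [-0.     0.001 -1.   ] q7 2.41
```

To row units: 133 mm is 0.2217, 120 mm is 0.2.

Emit:
pendant(
  plan={"segments":[[0,0,0,-0.0017,-0.0033,0.05,93],[0,0,0,-0.0017,-0.0033,0.1333,93],[0,0,0,-0.0017,-0.0033,0.2,93],[0,0,0,-0.0017,-0.0033,0.2217,93],[0,0,0,-0.0017,-0.0033,0.2217,93],[0,0,0,-0.0017,-0.0033,0.2217,48],[0,0,0,-0.0017,-0.0033,0.2217,48],[0,0,0,-0.0017,-0.0033,0.2217,48],[0,0,0,-0.0017,-0.0033,0.2217,48],[0,0,0,-0.0017,-0.0033,0.2217,48]]},
)

```text
time: 9.68
eef_pos: [383.3, -308.1, 15.7]
tcp_rot: [-0.135, 0.991, -0.0, 0.0]
force: [-1.1, 0.3, 2.5]
width: 53.2
finger_force: 30.0
```

```bash
python3 - <<'E'
from h import *
delta([384,-306.4,200],np.radians(90+15.5))
E
```

```text
pos [ 383.3 -308.1   15.7] d [  -1.1    1.4 -184.3] rotvec [-0. -0. -0.] t 9.68 w 53.2 toolz [ 0. -0. -1.] q7 2.37
```

To row units: -200 mm is -0.3333, -185 mm is -0.3083.

Emit:
pendant(
  plan={"segments":[[0,0,0,0,0,-0.05,48],[0,0,0,0,0,-0.1333,48],[0,0,0,0,0,-0.225,48],[0,0,0,0,0,-0.3083,48],[0,0,0,0,0,-0.3333,48],[0,0,0,0,0,-0.3333,48]]},
)

```text
time: 10.42
eef_pos: [383.6, -308.2, 216.4]
tcp_rot: [-0.135, 0.991, -0.001, 0.001]
force: [-0.4, -1.1, -1.0]
width: 52.9
finger_force: 30.0
```

```bash
python3 - <<'E'
from h import *
delta([591,206.1,195],np.radians(90+2.13))
E
```

```text
pos [ 383.6 -308.2  216.4] d [-337.1  440.3   21. ] rotvec [0.    0.    0.233] t 10.43 w 52.9 toolz [ 0.002 -0.002 -1.   ] q7 2.42
```

To row units: 430 mm is 0.7167, -308 mm is -0.5133, 0.233 rad is 0.1112.

Emit:
pendant(
  plan={"segments":[[0,0,0.0095,-0.0367,0.0467,0,48],[0,0,0.0239,-0.0917,0.12,0,48],[0,0,0.0382,-0.15,0.1967,0,48],[0,0,0.0525,-0.2117,0.2767,0,48],[0,0,0.0668,-0.2733,0.3567,0,48],[0,0,0.0764,-0.335,0.4367,0,48],[0,0,0.0859,-0.3967,0.5167,0,48],[0,0,0.0955,-0.4567,0.5967,0.0083,48],[0,0,0.105,-0.5133,0.67,0.0167,48],[0,0,0.1112,-0.55,0.7167,0.025,48]]},
)

```text
time: 11.68
eef_pos: [585.6, 198.0, 197.7]
tcp_rot: [-0.02, 1.0, 0.0, -0.002]
force: [0.3, -1.1, 0.1]
width: 53.0
finger_force: 30.0
```

Emit:
pendant(
  plan={"segments":[[0,0,0,-0.01,0.015,0.01,48],[0,0,0,-0.01,0.015,0.01,48],[0,0,0,-0.01,0.015,0.01,48]]},
)

```text
time: 12.05
eef_pos: [592.1, 201.0, 194.1]
tcp_rot: [-0.017, 1.0, -0.001, -0.0]
force: [0.7, -0.5, -1.6]
width: 52.8
finger_force: 30.0
```

```bash
python3 - <<'E'
from h import *
import cv2
delta([591,206.1,195],np.radians(90+2.13))
s=optics.capture("scene");cv2.imwrite("pics/sB.png",s)
p=proj([629,207.5,170],"scene");c,r=(p-[50,45]).astype(int);print(c,r)
cv2.imwrite("pics/p4.png",cv2.resize(s[r:r+75,c:c+100],None,fx=8,fy=8,interpolation=1))
E
```

```text
pos [592.1 201.  194.1] d [ 0.9  5.2 -0.9] rotvec [ 0.    -0.    -0.003] t 12.05 w 52.8 toolz [-0.001 -0.002 -1.   ] q7 1.16
394 155
```

View pics/p4.png

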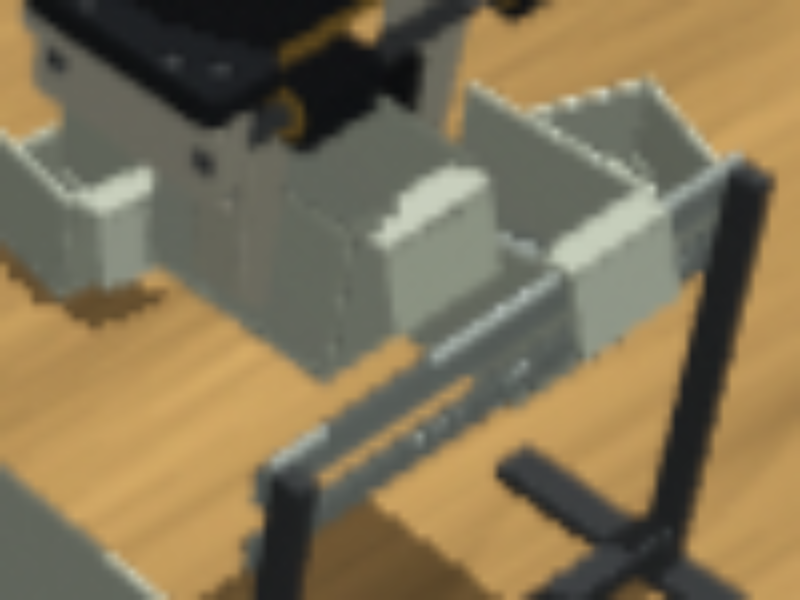

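```bash
python3 - <<'E'
from h import *
r=Ro.from_euler("z",2.13,degrees=True);rk=np.array([629,207.5,0])
for n,p,z in(("held LL",(395,342),205.4),("held LR",(500,265),205.4),("held UL",(390,247),234.4),("held UR",(490,182),234.4),("hung LL",(588,357),144),("hung LR",(680,287),144),("hung UL",(572,270),173),("hung UR",(665,200),173),("rail L end",(260,475),170),("rail R end",(742,157),170)):
    print(n,r.inv().apply(ray(*full(p,(394,155),8),z,"scene")-rk).round(1))
print(r.inv().apply(np.array([592.1,201,178.4])-rk)-[3.9,0,0])
E
```

```text
held LL [ 13.1 -25.7 205.4]
held LR [ 11.   20.  205.4]
held UL [  5.  -24.3 234.4]
held UR [  4.9  16.5 234.4]
hung LL [ 15.4  66.7 144. ]
hung LR [ 13.3 110.6 144. ]
hung UL [  5.3  64.5 173. ]
hung UR [  3.  108.4 173. ]
rail L end [  2.7 -63.1 170. ]
rail R end [  3.5 143.5 170. ]
[-41.01608987  -5.12404847 178.4       ]
```

To row units: 58 mm is 0.0967, 50 mm is 0.0833.

Emit:
pendant(
  plan={"segments":[[0,0,0,0.0017,0.0108,0.025,48],[0,0,0,0.0017,0.0108,0.0583,48],[0,0,0,0.0017,0.0108,0.0833,48],[0,0,0,0.0017,0.0108,0.0967,48],[0,0,0,0.0017,0.0108,0.0967,48],[0,0,0,0.0017,0.0108,0.0967,48]]},
)

```text
time: 12.85
eef_pos: [591.5, 210.3, 137.0]
tcp_rot: [-0.018, 1.0, 0.0, 0.001]
force: [1.8, -0.3, -0.2]
width: 53.0
finger_force: 30.0
```

To row units: 4.5 mm is 0.0075, -2.5 mm is -0.0042.

Emit:
pendant(
  plan={"segments":[[0,0,0,0,-0.0042,0.0017,48],[0,0,0,0,-0.0042,0.005,48],[0,0,0,-0.0008,-0.0042,0.0075,48],[0,0,0,-0.0008,-0.0042,0.0075,48]]},
)

```text
time: 13.35
eef_pos: [593.0, 207.8, 132.6]
tcp_rot: [-0.018, 1.0, 0.0, 0.002]
force: [5.6, 0.1, 3.3]
width: 52.5
finger_force: 30.0
```

To row units: -110 mm is -0.1833, -90 mm is -0.15.

Emit:
pendant(
  plan={"segments":[[0,0,0,0,0,0,60],[0,0,0,0,0,0,60],[0,0,0,0,0,0,60],[0,0,0,0,0,-0.0167,60],[0,0,0,0,0,-0.0667,60],[0,0,0,0,0,-0.15,60],[0,0,0,0,0,-0.1833,60],[0,0,0,0,0,-0.1833,60]]},
)

```text
time: 14.35
eef_pos: [592.4, 208.4, 244.4]
tcp_rot: [-0.019, 1.0, 0.001, 0.002]
force: [0.3, 0.7, 0.3]
width: 59.9
finger_force: 0.0
```

```bash
python3 - <<'E'
from h import *
import cv2
delta([397.5,308.1,130],np.radians(90-7.9))
s=optics.capture("scene");cv2.imwrite("pics/p5.png",cv2.resize(s[150:235,394:494],None,fx=7,fy=7,interpolation=1))
E
```

```text
pos [592.4 208.4 244.4] d [191.5 106.8 113.8] rotvec [ 0.001 -0.     0.175] t 14.35 w 59.9 toolz [ 0.004  0.002 -1.   ] q7 1.16
```

View pics/p5.png

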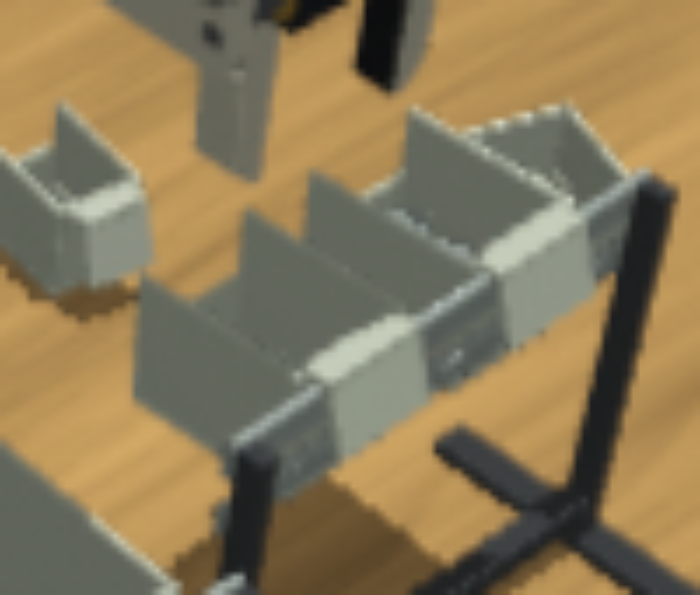

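Units first: shifts go in shares of 600 mm and turns go in shares of 120 degrees. So 191.5 mm is 0.3192, 185 mm is 0.3083, 0.175 rad is 0.0836.

Emit:
pendant(
  plan={"segments":[[0,0,0.0143,0.0417,0.0233,0,75],[0,0,0.0334,0.1083,0.06,0.0167,80],[0,0,0.0525,0.1833,0.1017,0.0667,80],[0,0,0.0716,0.25,0.14,0.125,80],[0,0,0.0836,0.3083,0.1717,0.175,80],[0,0,0.0836,0.3192,0.1783,0.19,80],[0,0,0.0836,0.3192,0.1783,0.19,80],[0,0,0.0836,0.3192,0.1783,0.19,80]]},
)

```text
time: 15.4
eef_pos: [398.2, 306.9, 128.4]
tcp_rot: [0.07, 0.998, 0.0, 0.001]
force: [0.4, -0.4, -0.0]
width: 79.9
finger_force: 0.0
```

```bash
python3 - <<'E'
from h import *
delta([397.5,308.1,10],np.radians(90-7.9))
E
```

```text
pos [398.2 306.9 128.4] d [  1.1   1.  118.4] rotvec [-0.     0.    -0.002] t 15.4 w 79.9 toolz [ 0.002  0.    -1.   ] q7 0.65
```

To row units: 118 mm is 0.1967, 108 mm is 0.18.

Emit:
pendant(
  plan={"segments":[[0,0,0,0.0017,0.0017,0.05,80],[0,0,0,0.0017,0.0017,0.125,80],[0,0,0,0.0017,0.0017,0.18,80],[0,0,0,0.0017,0.0017,0.1967,80],[0,0,0,0.0017,0.0017,0.1967,80],[0,0,0,0.0017,0.0017,0.1967,35],[0,0,0,0.0017,0.0017,0.1967,35],[0,0,0,0.0017,0.0017,0.1967,35],[0,0,0,0.0017,0.0017,0.1967,35],[0,0,0,0.0017,0.0017,0.1967,35]]},
)

```text
time: 16.65
eef_pos: [395.3, 308.7, 10.1]
tcp_rot: [0.069, 0.998, -0.0, 0.0]
force: [0.4, 0.3, 1.5]
width: 39.8
finger_force: 30.0
```

```bash
python3 - <<'E'
from h import *
delta([397.5,308.1,10],np.radians(90-7.9))
E
```

```text
pos [395.3 308.7  10.1] d [-2.2 -0.3  0.1] rotvec [0. 0. 0.] t 16.65 w 39.8 toolz [ 0. -0. -1.] q7 0.61
```

To row units: -205 mm is -0.3417, -185 mm is -0.3083.

Emit:
pendant(
  plan={"segments":[[0,0,0,0,0,-0.05,35],[0,0,0,0,0,-0.1333,35],[0,0,0,0,0,-0.225,35],[0,0,0,0,0,-0.3083,35],[0,0,0,0,0,-0.3417,35],[0,0,0,0,0,-0.3417,35]]},
)

```text
time: 17.4
eef_pos: [395.9, 309.2, 216.2]
tcp_rot: [0.069, 0.998, 0.001, 0.001]
force: [-0.6, 0.3, -0.0]
width: 39.6
finger_force: 30.0
```

```bash
python3 - <<'E'
from h import *
delta([605.2,-290.9,200],np.radians(90+1.67))
E
```

```text
pos [395.9 309.2 216.2] d [-289.8 -565.7   15.5] rotvec [-0.     0.    -0.167] t 17.4 w 39.6 toolz [ 0.003  0.002 -1.   ] q7 0.66
```

To row units: -470 mm is -0.7833, -424 mm is -0.7067, -0.15 rad is -0.0716.

Emit:
pendant(
  plan={"segments":[[0,0,-0.0048,-0.0233,-0.0467,0,35],[0,0,-0.0143,-0.06,-0.1167,0,35],[0,0,-0.0239,-0.1,-0.1967,0,35],[0,0,-0.0334,-0.1433,-0.28,0,35],[0,0,-0.043,-0.1867,-0.3633,0,35],[0,0,-0.0525,-0.23,-0.45,0,35],[0,0,-0.0573,-0.2733,-0.5367,0,35],[0,0,-0.0621,-0.3167,-0.6233,0,35],[0,0,-0.0668,-0.36,-0.7067,0,35],[0,0,-0.0716,-0.4,-0.7833,0,35]]},
)

```text
time: 18.65
eef_pos: [567.8, -191.6, 212.5]
tcp_rot: [-0.006, 1.0, 0.0, -0.002]
force: [2.1, 0.0, -0.3]
width: 39.9
finger_force: 30.0
```

Emit:
pendant(
  plan={"segments":[[0,0,0,0,0,0,35],[0,0,0,0,0,0,35]]},
)

```text
time: 18.9
eef_pos: [567.5, -188.6, 212.9]
tcp_rot: [-0.006, 1.0, 0.001, -0.002]
force: [-0.4, 0.6, -0.6]
width: 39.8
finger_force: 30.0
```

```bash
python3 - <<'E'
from h import *
delta([605.2,-290.9,200],np.radians(90+1.67))
E
```

```text
pos [ 567.5 -188.6  212.9] d [ -36.4 -102.8   12.6] rotvec [ 0.     0.    -0.016] t 18.9 w 39.8 toolz [-0.004  0.002 -1.   ] q7 1.84
```

To row units: -103 mm is -0.1717, -80 mm is -0.1333, -0.016 rad is -0.0076.

Emit:
pendant(
  plan={"segments":[[0,0,-0.0076,-0.025,-0.07,0.005,35],[0,0,-0.0076,-0.0467,-0.1333,0.0133,35],[0,0,-0.0076,-0.0608,-0.1717,0.0208,35],[0,0,-0.0076,-0.0608,-0.1717,0.0208,35],[0,0,-0.0076,-0.0608,-0.1717,0.0208,35],[0,0,-0.0076,-0.0608,-0.1717,0.0208,35]]},
)

```text
time: 19.65
eef_pos: [606.6, -289.9, 202.9]
tcp_rot: [-0.016, 1.0, 0.001, 0.0]
force: [0.0, 0.3, -0.7]
width: 39.8
finger_force: 30.0
```

```bash
python3 - <<'E'
from h import *
import cv2
delta([605.2,-290.9,200],np.radians(90+1.67))
s=optics.capture("scene")
p=proj([636.4,-290,170],"scene");c,r=(p-[50,45]).astype(int);print(c,r)
cv2.imwrite("pics/p6.png",cv2.resize(s[r:r+75,c:c+100],None,fx=8,fy=8,interpolation=1))
E
```

```text
pos [ 606.6 -289.9  202.9] d [ 1.4 -1.   2.9] rotvec [ 0.    -0.     0.002] t 19.65 w 39.8 toolz [ 0.     0.001 -1.   ] q7 1.99
215 268
```

View pics/p6.png

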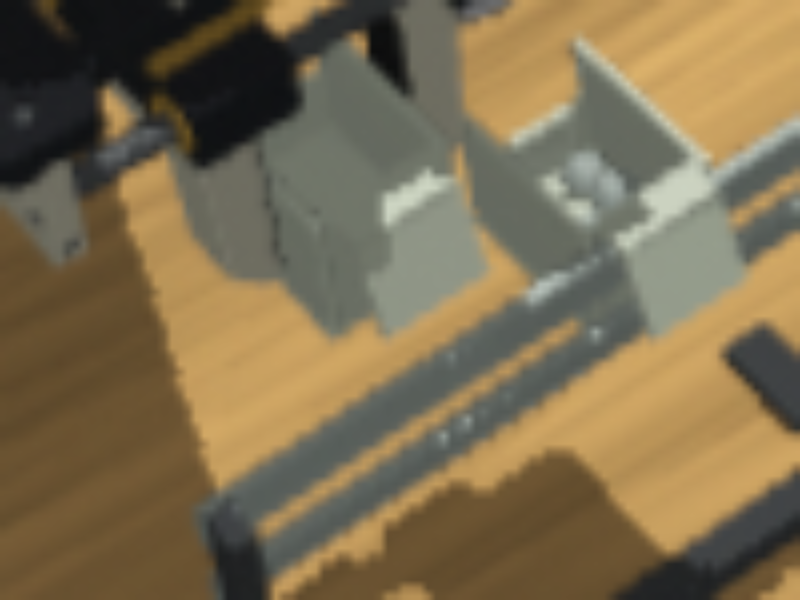

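```bash
python3 - <<'E'
from h import *
r=Ro.from_euler("z",1.67,degrees=True);rk=np.array([636.4,-290,0])
for n,p,z in(("held LL",(390,337),207.8),("held LR",(489,269),207.8),("held UL",(385,222),236.8),("held UR",(458,182),236.8),("hung LL",(657,336),143.4),("hung LR",(745,267),143.4),("hung UL",(627,250),172.4),("hung UR",(718,190),172.4),("rail L end",(203,510),170),("rail mid rear edge",(528,302),170)):
    print(n,r.inv().apply(ray(*full(p,(215,268),8),z,"scene")-rk).round(1))
print(r.inv().apply(np.array([606.6,-289.9,192.8])-rk)-[2.8,0,0])
E
```

```text
held LL [ 14.4 -12.1 207.8]
held LR [ 13.4  17.5 207.8]
held UL [  5.9  -4.1 236.8]
held UR [  7.3  15.8 236.8]
hung LL [ 15.4  62.1 143.4]
hung LR [ 12.8  92.3 143.4]
hung UL [  7.6  60.6 172.4]
hung UR [  7.4  89.4 172.4]
rail L end [  2.2 -62.1 170. ]
rail mid rear edge [  3.   33.3 170. ]
[-32.58442835   0.9684151  192.8       ]
```

To row units: 60 mm is 0.1, 52 mm is 0.0867.

Emit:
pendant(
  plan={"segments":[[0,0,0,0.0033,-0.0017,0.025,35],[0,0,0,0.0033,-0.0017,0.0583,35],[0,0,0,0.0033,-0.0017,0.0867,35],[0,0,0,0.0033,-0.0017,0.1,35],[0,0,0,0.0033,-0.0017,0.1,35],[0,0,0,0.0033,-0.0017,0.1,35]]},
)

```text
time: 20.45
eef_pos: [604.8, -293.4, 143.1]
tcp_rot: [-0.014, 1.0, -0.0, 0.001]
force: [2.6, 0.1, 0.5]
width: 40.0
finger_force: 30.0
```

To row units: 4.5 mm is 0.0075, 3 mm is 0.005.

Emit:
pendant(
  plan={"segments":[[0,0,0,0,0.0033,0.0017,35],[0,0,0,-0.0017,0.0033,0.005,35],[0,0,0,-0.0017,0.0033,0.0075,35],[0,0,0,-0.0017,0.0033,0.0075,35]]},
)

```text
time: 20.95
eef_pos: [606.1, -291.3, 139.0]
tcp_rot: [-0.014, 1.0, -0.0, 0.001]
force: [1.3, 0.6, 4.9]
width: 39.8
finger_force: 30.0
```

To row units: 130 mm is 0.2167, -110 mm is -0.1833.

Emit:
pendant(
  plan={"segments":[[0,0,0,0,0,0,48],[0,0,0,0,0,0,48],[0,0,0,0,0,0,48],[0,0,0,0,0,-0.0167,48],[0,0,0,0,0,-0.0667,48],[0,0,0,0,0,-0.15,48],[0,0,0,0.0667,0,-0.1833,48],[0,0,0,0.15,0,-0.1833,48],[0,0,0,0.2167,0,-0.1833,48],[0,0,0,0.2167,0,-0.1833,48]]},
)

```text
time: 22.2
eef_pos: [472.1, -296.3, 249.2]
tcp_rot: [-0.012, 1.0, -0.001, -0.001]
force: [0.2, 0.1, 0.6]
width: 48.0
finger_force: 0.0
```

```bash
python3 - <<'E'
from h import *
import cv2
s=optics.capture("scene");t=optics.capture("top");cv2.imwrite("pics/topF.png",t);cv2.imwrite("pics/sF.png",s)
cv2.imwrite("pics/p7.png",np.vstack([cv2.resize(s[150:400,150:510],None,fx=2.2,fy=2.2,interpolation=2)]))
E
```

```text
(no output)
```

View pics/p7.png

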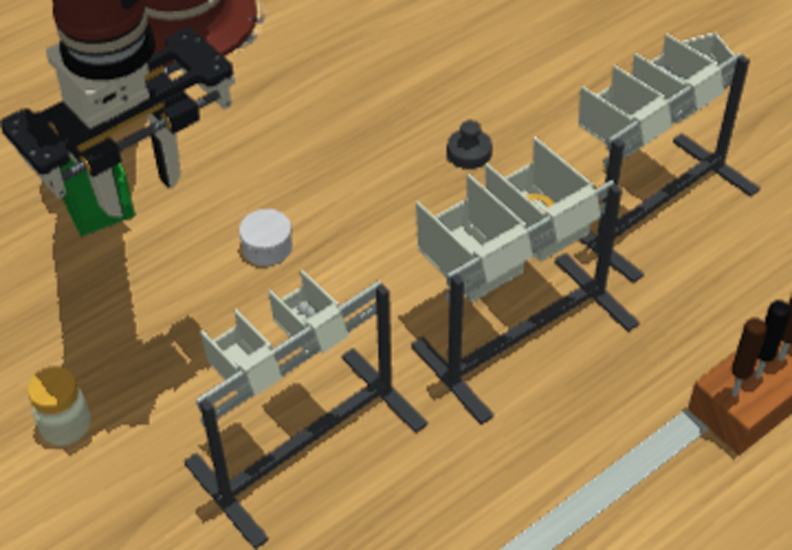

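```bash
python3 - <<'E'
import cv2
t=cv2.imread("pics/topF.png");cv2.imwrite("pics/p8.png",cv2.resize(t[95:210,140:530],None,fx=2.05,fy=4,interpolation=2))
E
```

```text
(no output)
```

View pics/p8.png

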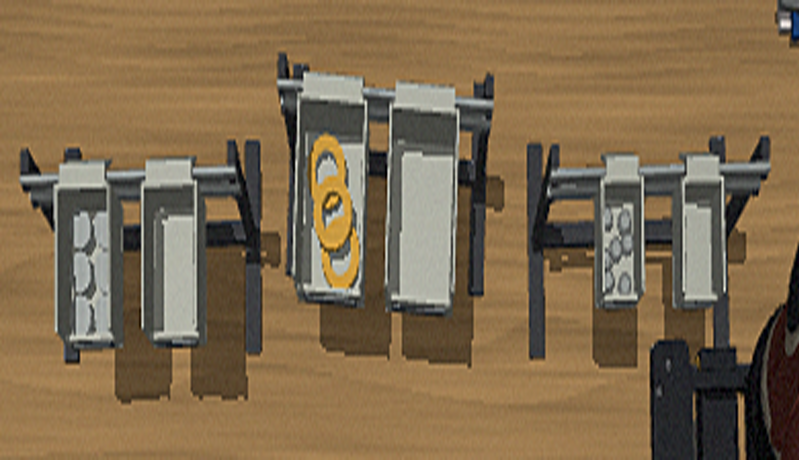

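```bash
python3 -c "
from plant import job
print(job.job_done())"
```

```text
the job is handed in; nothing more can be done
None
```

The large, medium and small bins are each hung on the rail of their own-size rack, within about 1.5 mm of the middle by the last top picture. The jar, weight, box, tin and green look-alike were left alone, and I handed the job in at about 22 s; no verdict came back.

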